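# Sort capacitors and a heat sink into their bins and clamp the carrier

### The arm

A 6-joint arm with a two-finger parallel gripper is mounted at the origin on the work surface. World frame = base frame: x ahead of the robot, y to its left, z up, the work surface at z = 0. Lengths are in m, angles in rad, forces in N, time in s.
With the tool pointing down it reaches from about 0.4 to 0.825 m from the base axis. Payload 7 kg.
Tool frame: the origin (TCP) lies at the very end of the fingers, on their centre line; the grasp point (between the pads) lies 19 mm behind it (tcp_to_grasp is the distance from the TCP to the grasp point, in m); x points along the fingers, z is the direction in which the jaws open and shut, and the axes are right-handed (so a half turn about x gives the same grasp; the last joint's range is limited). The gripper opens to 88 mm and grips with 3 to 60 N. Pads are 19 mm wide; open, the fingers measure 130 mm over their backs; the gripper's body (78 mm by 193 mm) begins 47 mm behind the grasp point.
Start: joints at [1.598, 0.359, 0.012, 0, -1.224, -0.288], TCP at [0.174, 0.652, 0.227] pointing down, gripper open.
Joint ranges: [-3.07, 3.07], [-1.43, 2.12], [-1.02, 1.25], [-3.03, 1.67], [-3.05, -0], [-3.03, 3.03]. Speed limits (rad/s): [2.39, 2.39, 3.01, 3.14, 3.14, 3.14].

### API

Orientations are given as [roll, pitch, yaw] about the fixed x, y, z axes, in that order (R = Rz(yaw) Ry(pitch) Rx(roll)).
In Python, from station import get_state, grab_frame, job_done, tcp_to_grasp gives the robot as it stands. The module is installed in compiled form; this text tells all that it offers.
- The arm moves only by the shell command python3 -m crank 'ROWS' [FORCE]. ROWS is JSON, a list of rows, each a list of 7 numbers: the shift along the tool's x, y, z in m, then the turn, a rotation vector about the tool's x, y, z in rad, then the opening, from 0 (shut) to 1 (fully open). In form: [[x, y, z, wx, wy, wz, fingers], ...]. A call has 1 to 10 rows; each row is the pose to reach, as a shift and turn from the pose commanded when the call began, along the tool's axes at that moment; what a row does not reach only later rows make up. A row lasts 1/8 s, in which the tool goes at most 62.5 mm and 10.7 degrees, less where a joint would pass 70% of its speed; a pose out of reach is approached as far as the arm can. A call with a gripper value outside its range is refused whole. The fingers move at their own pace and stop on an object; FORCE is the grip in N (left out, the last holds). Time passes only in rows, so rows that repeat a pose let the fingers close. It gives the time, the measured TCP pose, the force and the opening at its end, in the units of the state.
- get_state(): the state, without advancing time (a new reading comes with each control period).
- grab_frame(name): name is "scene" or "top" or "wrist"; returns a dict with "pixels" (400x640x3 uint8, red, green, blue), "vfov" (degrees; the focal length in pixels is half the picture's height over the tangent of half this angle, whatever the lens; pixels are square), "cx", "cy" (the principal point, pixels), "extrinsics" (4x4, takes a point from world to camera coordinates). Camera axes: x right, y up, looking along -z (the intrinsics and any distortion apply to the point x, -y, -z); pixel columns grow to the right and rows downward; lengths in m; the calibration is good to about 2 mm. A picture is of the moment at which its call begins. There is no depth.
- job_done(): hands the job in, once; it reports no verdict.
The state is a dict: "t": time; "q": joint angles; "qd": joint speeds; "joint_efforts": joint torques, N m; "eef_pos": TCP position; "ee_rot": TCP orientation; "force": force on the tool from outside, world axes, zero at the start; "moment": the same for the moment, N m; "width": finger opening in m.
Only numpy, scipy, OpenCV 4.12 (cv2) and the standard library are available. Lean on these libraries where they do the work, as an engineer would, in place of code of your own. Each camera call takes 0.05 s, during which the arm holds its last target.

### The job

Clear the loose parts off the bench: stand both capacitors in the bin that shows a sample capacitor and the heat sink in the bin that shows a sample heat sink. When all three are in, turn the clamp handle between the bins clockwise until it clicks over its detent and stays across both bin rims. Leave the circuit board, the scanner and the screwdriver where they are.

Things in the scene. Friction and masses are not known exactly. Their poses are not given: they have to be found in the camera images.
- cap1: electrolytic capacitor can, a plain round aluminium cylinder, 25 mm diameter, 50 mm tall, 35 g, standing upright on the bench; origin at the centre of its underside, z up its axis
- cap2: electrolytic capacitor can, a plain round aluminium cylinder, 25 mm diameter, 50 mm tall, 35 g, standing upright on the bench; origin at the centre of its underside, z up its axis (same as cap1)
- sink: finned heat sink, bare aluminium block 40 mm (x) by 28 mm (y) by 50 mm tall (z), six upright fins, 60 g, standing on end on the bench; origin at the centre of its underside; grip it across its 28 mm (its y axis)
- cap_bin: fixed black open bin on the carrier, outside 130 mm (x) by 100 mm (y) by 30 mm high, walls and floor 4 mm; origin under its centre, inner floor 4 mm above it (12 mm above the bench), rim 30 mm above it. On a 36 mm ledge beyond its +x end lies, fixed, a sample capacitor, up to 25 mm above the rim. It may be the left or the right bin.
- sink_bin: fixed black open bin on the carrier, outside 130 mm (x) by 100 mm (y) by 30 mm high, walls and floor 4 mm; origin under its centre, inner floor 4 mm above it (12 mm above the bench), rim 30 mm above it. On a 36 mm ledge beyond its +x end lies, fixed, a sample heat sink, up to 28 mm above the rim. It may be the left or the right bin.
- carrier: fixed aluminium plate 210 x 270 x 8 mm that bears the two bins, side by side along its y with 50 mm between them, centres at y +75 and -75 mm; origin under the clamp's axis, at bench height. A 12 mm wide, 28 mm high grip bar runs along its -x edge.
- latch_grip (a point): point on the clamp's upright axis, midway between the bins, 84 mm above the bench, turning with it. Black handle bar 44 mm long (x), 11 mm thick (y; grip across this), 54 to 90 mm above the bench. Under it, at 43 to 49 mm, a steel bar 80 x 16 mm along x turns with it; clamped, its ends reach 11 mm into each bin at the middle of the inner wall: keep parts clear of there.
- latch (a joint): clamp angle in rad, clockwise from above positive: 0 open (bar along the gap, parallel to carrier x), 1.5 clamped (stop). Its spring resists with up to about 0.12 N m up to 0.75 rad, then snaps it on to the stop; let go before that, it springs back.
- board: bystander: green circuit board 100 x 150 x 4 mm with low components, lying flat; origin at the centre of its underside
- scanner: bystander: hand-held scanner lying on its side, 210 mm long along x, up to 62 mm wide, 50 mm high; origin on its underside about 20 mm from its middle
- driver: bystander: screwdriver 170 mm long lying along its x axis

How it is judged:
On the way, in this order (a step that is already met when the one before it is completed fails the run):
1. With the clamp still open (not turned past 0.6 rad), both capacitors and the heat sink stand upright, released, on the floor of their own bins (x of cap1 in the frame of cap_bin between -0.056 and 0.056 m and y of cap1 in the frame of cap_bin between -0.042 and 0.042 m and z of cap1 in the frame of cap_bin between -0.003 and 0.01 m and angle between each of cap1, cap2, sink's own z axis and vertical below 0.15 rad and linear speed of each of cap1, cap2, sink below 0.03 m/s and contact force between the fingers and cap1 below 0.2 N and x of cap2 in the frame of cap_bin between -0.056 and 0.056 m and y of cap2 in the frame of cap_bin between -0.042 and 0.042 m and z of cap2 in the frame of cap_bin between -0.003 and 0.01 m and contact force between the fingers and cap2 below 0.2 N and x of sink in the frame of sink_bin between -0.056 and 0.056 m and y of sink in the frame of sink_bin between -0.042 and 0.042 m and z of sink in the frame of sink_bin between -0.003 and 0.01 m and contact force between the fingers and sink below 0.2 N and value of joint latch below 0.6 rad), for 0.2 s.
2. After that the clamp is turned clockwise past its click, to at least 1.35 rad (value of joint latch above 1.35 rad), for 0.2 s.
At the end, for the whole second after the job is handed in: Both capacitors stand in the bin with the sample capacitor and the heat sink in the bin with the sample heat sink, anywhere on the bin's floor, upright within 0.15 rad, at rest and released; the clamp has clicked over and rests at 1.35 rad or more, across both rims (x of cap1 in the frame of cap_bin between -0.056 and 0.056 m and y of cap1 in the frame of cap_bin between -0.042 and 0.042 m and z of cap1 in the frame of cap_bin between -0.003 and 0.01 m and angle between each of cap1, cap2, sink's own z axis and vertical below 0.15 rad and linear speed of each of cap1, cap2, sink below 0.03 m/s and contact force between the fingers and cap1 below 0.2 N and x of cap2 in the frame of cap_bin between -0.056 and 0.056 m and y of cap2 in the frame of cap_bin between -0.042 and 0.042 m and z of cap2 in the frame of cap_bin between -0.003 and 0.01 m and contact force between the fingers and cap2 below 0.2 N and x of sink in the frame of sink_bin between -0.056 and 0.056 m and y of sink in the frame of sink_bin between -0.042 and 0.042 m and z of sink in the frame of sink_bin between -0.003 and 0.01 m and contact force between the fingers and sink below 0.2 N and value of joint latch above 1.35 rad); the robot touches nothing.
It fails at once if the circuit board is moved more than 25 mm (distance of board from where it was at the start of the episode above 0.025 m).
It fails at once if the scanner is moved more than 25 mm (distance of scanner from where it was at the start of the episode above 0.025 m).
It fails at once if the screwdriver is moved more than 25 mm (distance of driver from where it was at the start of the episode above 0.025 m).
It also fails if it takes over 72 s, if anything falls off the work surface, if the arm or the gripper's body presses on something with over 40 N, if the wrist force passes 120 N, or if a joint passes its speed limit or range.

## Working session

There is one attempt and no reset: what is moved stays moved. The work goes in short steps, Python scripts to look and compute and a shell command to move; the robot and the scene stay as the last step left them, time stands still between calls to the robot, and variables do not carry over. Pictures are saved under pics/ and viewed, and the job is handed in when it is done.

```bash
mkdir -p pics; cat > h.py <<'E'
import numpy as np, cv2
from station import *
def save(name,fn):
    f=grab_frame(name); cv2.imwrite('pics/'+fn,cv2.cvtColor(f['pixels'],cv2.COLOR_RGB2BGR)); np.savez('pics/'+fn+'.npz',**{k:np.array(v) for k,v in f.items()}); return f
E
python3 - <<'E'
from h import *
s=get_state()
print(s, tcp_to_grasp)
for n in ['scene','top','wrist']:
    f=save(n,n+'0.png'); print(n,{k:v for k,v in f.items() if k!='pixels'})
E
```

```text
{'t': 0.0, 'q': array([ 1.59811885e+00,  3.59384114e-01,  1.10467990e-02, -3.24835549e-04,
       -1.22410114e+00, -2.88071379e-01]), 'qd': array([ 4.85374246e-05,  6.76227756e-04, -7.58757554e-04, -4.55390151e-04,
        5.47415582e-04,  8.82489086e-04]), 'joint_efforts': array([-1.19388413e-03, -5.82722390e+01,  2.93061054e+01,  6.99684530e+00,
        7.01167941e-03, -1.68958773e-04]), 'eef_pos': array([0.17394578, 0.6516915 , 0.2256238 ]), 'ee_rot': array([ 0.10423872,  1.56912604, -1.72741709]), 'force': array([-0.46287057,  0.86070766,  0.54096906]), 'moment': array([ 0.04385148, -0.01574314,  0.00629839]), 'width': 0.08782077509360396} 0.0188
scene {'vfov': 49.73539767579008, 'cx': 322.98416527637283, 'cy': 207.18046116925612, 'extrinsics': array([[ 0.41906273,  0.90785036,  0.0139336 , -0.15438979],
       [-0.66236994,  0.29518107,  0.68857403,  0.3834031 ],
       [ 0.62100925, -0.29778491,  0.72503218, -1.52708492],
       [ 0.        ,  0.        ,  0.        ,  1.        ]])}
top {'vfov': 57.42864029032988, 'cx': 325.2874990697148, 'cy': 200.005458334889, 'extrinsics': array([[-9.99144314e-03, -9.99950037e-01, -3.07212138e-04,
        -8.82710774e-02],
       [ 9.91367219e-01, -9.94585006e-03,  1.30736827e-01,
        -6.14874977e-01],
       [-1.30733351e-01,  1.00168954e-03,  9.91417060e-01,
        -9.19281620e-01],
       [ 0.00000000e+00,  0.00000000e+00,  0.00000000e+00,
         1.00000000e+00]])}
wrist {'vfov': 69.16213651276935, 'cx': 321.8396514051793, 'cy': 200.79712782107723, 'extrinsics': array([[-0.25974383, -0.9656769 ,  0.00112579,  0.67379844],
       [ 0.92890334, -0.25017094, -0.27304412,  0.03536579],
       [ 0.26395404, -0.06987578,  0.96200085, -0.39054855],
       [ 0.        ,  0.        ,  0.        ,  1.        ]])}
```

View pics/scene0.png

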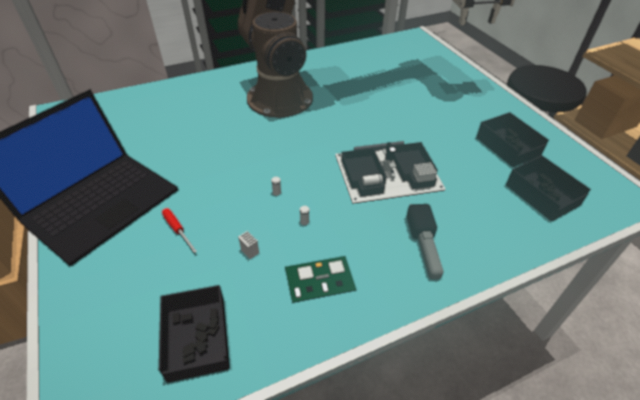

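View pics/top0.png

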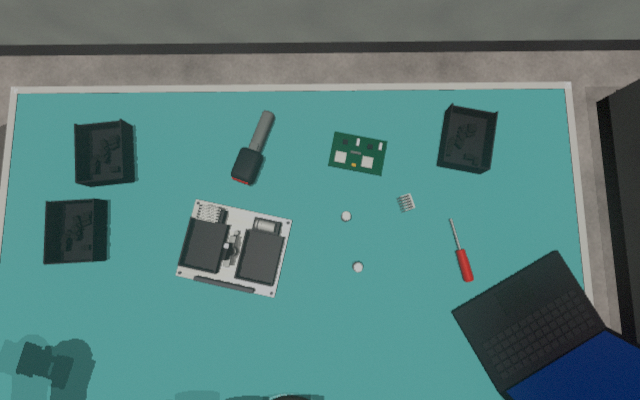

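View pics/wrist0.png

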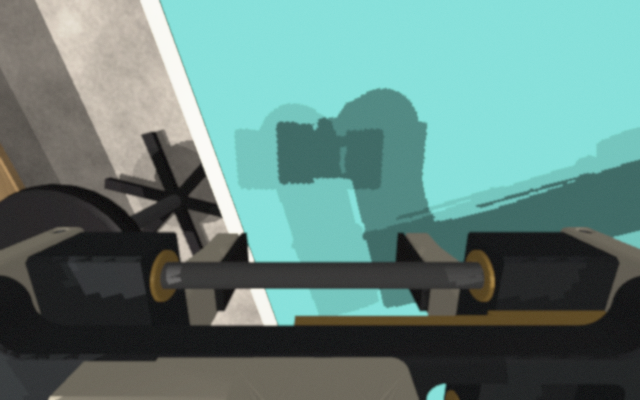

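The scene view shows caps at about (276,186) and (304,215), and the heat sink at (248,243). The top view shows the carrier at (235,248). Its left bin (205,245) carries the finned sample and its right bin (262,255) the sample capacitor. In the top view the caps are at (346,216) and (358,267), the sink at (406,202), the board at (358,153), the scanner at (253,148) and the driver at (460,250).

```bash
cat >> h.py <<'E'
def K(f):
    F=200/np.tan(np.radians(float(f['vfov']))/2); return F,float(f['cx']),float(f['cy'])
def ray(f,u,v):
    F,cx,cy=K(f); d=np.array([(u-cx)/F,-(v-cy)/F,-1.]); E=np.array(f['extrinsics']); R,t=E[:3,:3],E[:3,3]
    return -R.T@t, R.T@d
def onplane(f,u,v,z):
    o,d=ray(f,u,v); return (o+d*(z-o[2])/d[2])
def proj(f,P):
    F,cx,cy=K(f); E=np.array(f['extrinsics']); p=E[:3,:3]@np.array(P)+E[:3,3]; return np.array([cx+F*p[0]/-p[2], cy-F*p[1]/-p[2]])
def tri(rs):
    A=np.zeros((3,3));b=np.zeros(3)
    for o,d in rs:
        d=d/np.linalg.norm(d);M=np.eye(3)-np.outer(d,d);A+=M;b+=M@o
    p=np.linalg.solve(A,b); return p,[np.linalg.norm((np.eye(3)-np.outer(d,d)/(d@d))@(p-o)) for o,d in rs]
def load(fn): return dict(np.load('pics/'+fn+'.npz'))
E
python3 - <<'E'
from h import *
t=load('top0.png')
for n,u,v,z in [('cap1',346,216,.05),('cap2',358,267,.05),('sink',406,202,.05),('carrier c1',178,276,.008),('c2',273,296,.008),('c3',291,218,.008),('c4',197,202,.008),('latch',235,247,.09),('binL',205,245,.038),('binR',262,255,.038)]:
    print(n,onplane(t,u,v,z).round(3))
img=cv2.imread('pics/top0.png')
cv2.imwrite('pics/top0a.png',cv2.resize(img[180:320,160:300],None,fx=4.2,fy=4.2,interpolation=cv2.INTER_CUBIC))
cv2.imwrite('pics/top0b.png',cv2.resize(img[180:300,320:440],None,fx=5,fy=5,interpolation=cv2.INTER_CUBIC))
E
```

```text
cap1 [ 0.57  -0.148  0.05 ]
cap2 [ 0.44  -0.176  0.05 ]
sink [ 0.605 -0.304  0.05 ]
carrier c1 [0.419 0.297 0.008]
c2 [0.365 0.045 0.008]
c3 [ 0.57  -0.001  0.008]
c4 [0.616 0.254 0.008]
latch [0.494 0.128 0.09 ]
binL [0.5   0.219 0.038]
binR [0.473 0.071 0.038]
```

View pics/top0a.png

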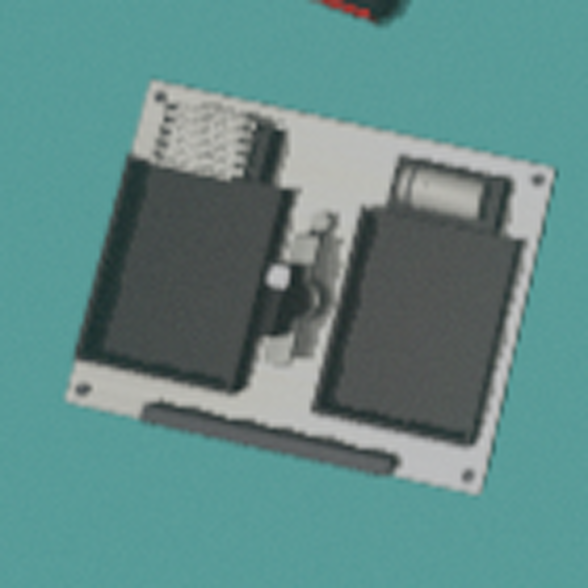

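View pics/top0b.png

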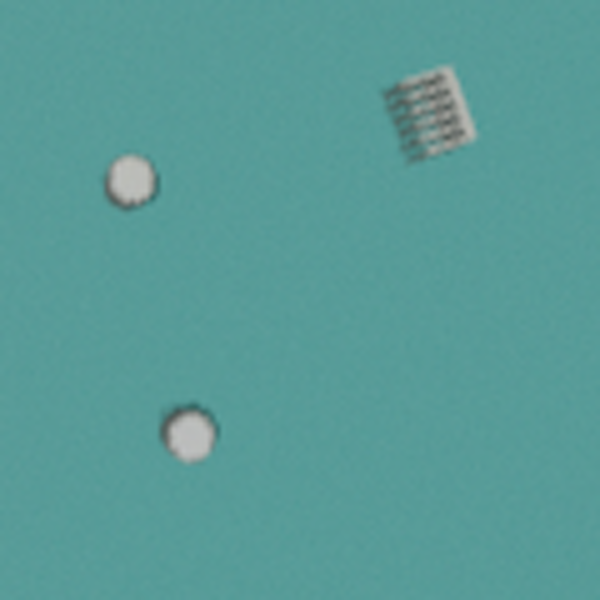

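```bash
cat >> h.py <<'E'
from scipy.spatial.transform import Rotation as Ro
def pose():
    s=get_state(); return s['eef_pos'],Ro.from_euler('xyz',s['ee_rot']).as_matrix(),s
def camrel():
    f=load('wrist0.png'); E=f['extrinsics']; Rt=Ro.from_euler('xyz',[ 0.10423872,1.56912604,-1.72741709]).as_matrix(); p=np.array([0.17394578,0.6516915,0.2256238])
    return Rt.T@(-E[:3,:3].T@E[:3,3]-p), Rt.T@E[:3,:3].T
def down(a):
    "tool R: x down, z (jaws) along world yaw a"
    x=np.array([0,0,-1.]);z=np.array([np.cos(a),np.sin(a),0]);return np.c_[x,np.cross(z,x),z]
def go(P,a):
    "shift/turn in the present tool axes to reach TCP P, jaws along yaw a (mod pi -> nearest)"
    p,R,s=pose(); best=None
    for k in (0,np.pi):
        w=Ro.from_matrix(R.T@down(a+k)).as_rotvec()
        print('shift',(R.T@(np.array(P)-p)).round(4),'turn',w.round(3),'q6',s['q'][5].round(2))
def view(P,a,pts):
    c,Rc=camrel();T=down(a);Rw=T@Rc;o=np.array(P)+T@c
    f=dict(load('wrist0.png'));E=np.eye(4);E[:3,:3]=Rw.T;E[:3,3]=-Rw.T@o;f['extrinsics']=E
    for q in pts: print(q,proj(f,q).round(0))
E
python3 - <<'E'
from h import *
p,R,s=pose();print(R.round(3));print(np.arctan2(R[1,2],R[0,2]))
c,Rc=camrel();print(c,'\n',Rc.round(3))
car=[(.419,.297,0),(.365,.045,0),(.57,0,0),(.616,.254,0)]
view((.45,.17,.30),-1.78+.0,car)
view((.45,.17,.30),-.21,car)
view((.45,.17,.30),-.21+np.pi,car)
go((.45,.17,.3),-.21);go((.45,.17,.3),-.21+1.57)
E
```

```text
[[-0.     0.966 -0.258]
 [-0.001 -0.258 -0.966]
 [-1.     0.     0.001]]
-1.8316603389833894
[-0.15896835  0.07393952  0.0006777 ] 
 [[ 0.001  0.273 -0.962]
 [-0.002  0.962  0.273]
 [ 1.     0.002  0.001]]
(0.419, 0.297, 0) [250. 201.]
(0.365, 0.045, 0) [407. 201.]
(0.57, 0, 0) [419.  62.]
(0.616, 0.254, 0) [241.  68.]
(0.419, 0.297, 0) [283.  88.]
(0.365, 0.045, 0) [289. 247.]
(0.57, 0, 0) [410. 248.]
(0.616, 0.254, 0) [419.  88.]
(0.419, 0.297, 0) [355. 235.]
(0.365, 0.045, 0) [361.  71.]
(0.57, 0, 0) [217.  71.]
(0.616, 0.254, 0) [237. 235.]
shift [-0.0736  0.391   0.3944] turn [-1.622e+00  1.000e-03  1.000e-03] q6 -0.29
shift [-0.0736  0.391   0.3944] turn [ 1.52e+00  1.00e-03 -1.00e-03] q6 -0.29
shift [-0.0736  0.391   0.3944] turn [ 3.092e+00 -0.000e+00 -2.000e-03] q6 -0.29
shift [-0.0736  0.391   0.3944] turn [-0.05   0.001 -0.   ] q6 -0.29
```

```bash
python3 -m crank '[[-0.025,0.352,0.405,0,0,0,0.5],[-0.025,0.352,0.405,0,0,0,0.5],[-0.025,0.352,0.405,0,0,0,0.5],[-0.025,0.352,0.405,0,0,0,0.5],[-0.025,0.352,0.405,0,0,0,0.5],[-0.025,0.352,0.405,0,0,0,0.5],[-0.025,0.352,0.405,0,0,0,0.5],[-0.025,0.352,0.405,0,0,0,0.5],[-0.025,0.352,0.405,0,0,0,0.5],[-0.025,0.352,0.405,0,0,0,0.5]]' 20; python3 - <<'E'
from h import *
print(pose()[0],pose()[2]['qd'].round(2)); save('wrist','w1.png')
E
```

```text
t: 1.4
eef_pos: [0.4102, 0.168, 0.2517]
ee_rot: [2.721, 1.571, 0.885]
force: [-0.0, -0.4, -0.1]
width: 0.0437
[0.41023776 0.16797698 0.25166401] [ 0.05  0.01  0.   -0.01  0.01 -0.04]
```

View pics/w1.png

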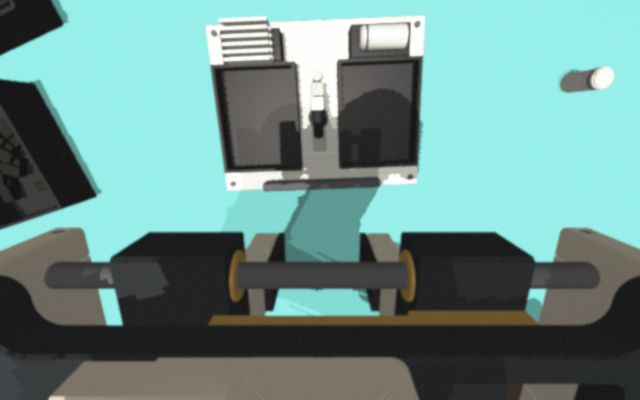

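```bash
python3 - <<'E'
from h import *
f=load('w1.png')
img=cv2.imread('pics/w1.png')
cv2.imwrite('pics/w1a.png',cv2.resize(img[5:200,200:430],None,fx=3.4,fy=3.0,interpolation=cv2.INTER_CUBIC))
E
```

```text
(no output)
```

View pics/w1a.png

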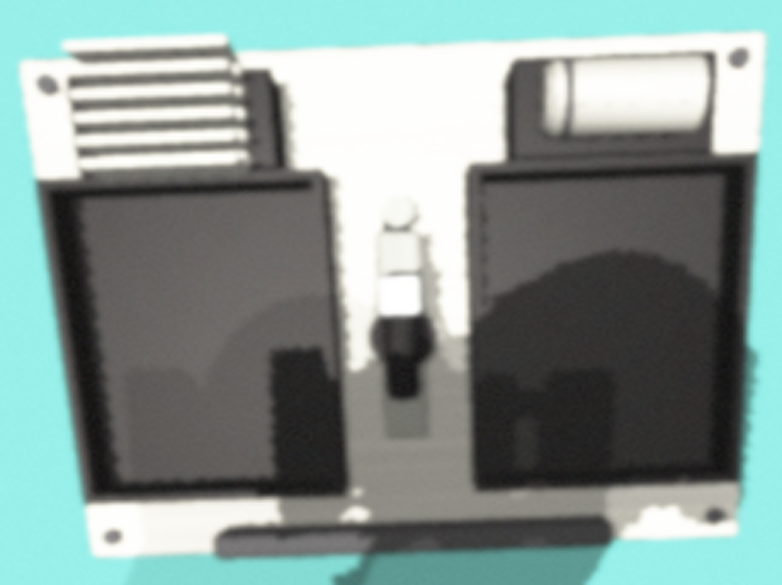

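```bash
python3 - <<'E'
from h import *
f=load('w1.png')
C=lambda u,v:(200+u/3.4,5+v/3)
def pts(L,z): return np.array([onplane(f,*C(*p),z)[:2] for p in L])
car=pts([(22,62),(763,33),(737,535),(93,557)],.008)
cb=pts([(470,170),(757,155),(738,485),(472,490)],.038)
sb=pts([(38,180),(325,175),(347,492),(88,497)],.038)
h=pts([(400,275),(402,395)],.09)
for n,a in (('car',car),('cap',cb),('sink',sb),('h',h)):
    print(n,a.round(3).tolist(),'mean',a.mean(0).round(4))
    if len(a)==4:
        print('  sides',[np.linalg.norm(a[i]-a[(i+1)%4]).round(3) for i in range(4)],'yaw from y edges',[np.arctan2(*(-(e)[::1])) for e in []], 'x yaw',np.arctan2(*(a[0]-a[3])[::-1]).round(3),np.arctan2(*(a[1]-a[2])[::-1]).round(3),'y',(np.arctan2(*(a[0]-a[1])[::-1])-np.pi/2).round(3),(np.arctan2(*(a[3]-a[2])[::-1])-np.pi/2).round(3))
print(onplane(f,601,77,.05))
E
```

```text
car [[0.625, 0.256], [0.565, -0.004], [0.361, 0.042], [0.421, 0.304]] mean [0.4928 0.1495]
  sides [np.float64(0.268), np.float64(0.209), np.float64(0.27), np.float64(0.209)] yaw from y edges [] x yaw -0.232 -0.222 y -0.227 -0.227
cap [[0.538, 0.113], [0.517, 0.016], [0.391, 0.045], [0.416, 0.143]] mean [0.4657 0.0793]
  sides [np.float64(0.099), np.float64(0.13), np.float64(0.101), np.float64(0.126)] yaw from y edges [] x yaw -0.245 -0.227 y -0.212 -0.245
sink [[0.574, 0.258], [0.55, 0.162], [0.427, 0.189], [0.451, 0.285]] mean [0.5007 0.2236]
  sides [np.float64(0.1), np.float64(0.125), np.float64(0.099), np.float64(0.126)] yaw from y edges [] x yaw -0.219 -0.224 y -0.248 -0.244
h [[0.504, 0.147], [0.464, 0.157]] mean [0.4839 0.1517]
[ 0.44112203 -0.17415018  0.05      ]
```

```bash
python3 - <<'E'
from h import *
print(get_state()['q'].round(3))
P=(.44,-.19,.22)
view(P,-1.8,[(.57,-.148,.05),(.44,-.175,.05),(.605,-.304,.05)])
view(P,-1.8+np.pi/2,[(.57,-.148,.05),(.44,-.175,.05),(.605,-.304,.05)])
go(P,-1.8)
E
```

```text
[ 0.838 -0.052 -0.428 -0.    -1.195  0.469]
(0.57, -0.148, 0.05) [254.  76.]
(0.44, -0.175, 0.05) [309. 188.]
(0.605, -0.304, 0.05) [396.  -1.]
(0.57, -0.148, 0.05) [428. 122.]
(0.44, -0.175, 0.05) [319. 172.]
(0.605, -0.304, 0.05) [473. 243.]
shift [0.0315 0.1226 0.3388] turn [-0.034 -0.     0.   ] q6 0.47
shift [0.0315 0.1226 0.3388] turn [3.107 0.    0.   ] q6 0.47
```

```bash
python3 -m crank '[[0.03,0.105,0.34,0,0,0,0.5],[0.03,0.105,0.34,0,0,0,0.5],[0.03,0.105,0.34,0,0,0,0.5],[0.03,0.105,0.34,0,0,0,0.5],[0.03,0.105,0.34,0,0,0,0.5],[0.03,0.105,0.34,0,0,0,0.5],[0.03,0.105,0.34,0,0,0,0.5]]'; python3 - <<'E'
from h import *
print(pose()[0],pose()[2]['qd'].round(2)); save('wrist','w2.png')
E
```

```text
t: 2.33
eef_pos: [0.4233, -0.187, 0.2206]
ee_rot: [-1.296, 1.569, -3.131]
force: [-0.1, 0.5, 0.4]
width: 0.0437
[ 0.42327024 -0.18703869  0.22064285] [ 0.06 -0.02 -0.01 -0.01 -0.01 -0.05]
```

View pics/w2.png

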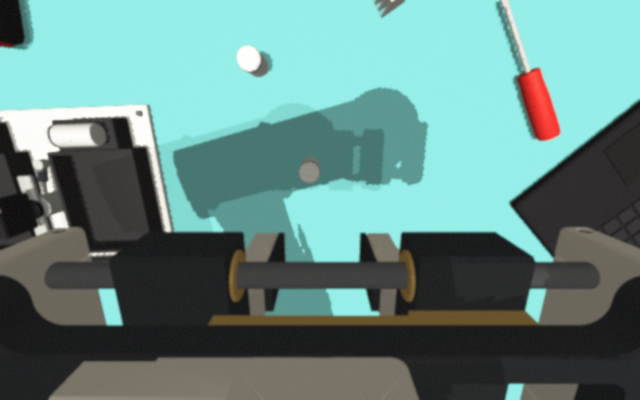

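In this wrist view the near cap's top is at (309,171), the other cap at (248,58), and the cap bin's right side runs from (130,118) to (158,232). Next I'll triangulate.

```bash
python3 - <<'E'
from h import *
a,b,t=load('w1.png'),load('w2.png'),load('top0.png')
img=cv2.imread('pics/w2.png')
cv2.imwrite('pics/w2a.png',cv2.resize(img[80:240,0:180],None,fx=4,fy=3.7,interpolation=cv2.INTER_CUBIC))
cv2.imwrite('pics/w2b.png',cv2.resize(img[30:200,220:340],None,fx=5,fy=3.5,interpolation=cv2.INTER_CUBIC))
print('cap2',tri([ray(a,600,77),ray(b,309,170.5)]),tri([ray(t,358.3,266.5),ray(b,309,170.5)]),onplane(b,309,170.5,.05))
print('cap1',tri([ray(t,346.2,216),ray(b,248,58)]),onplane(b,248,58,.05))
E
```

```text
cap2 (array([ 0.44136755, -0.177209  ,  0.04522012]), [np.float64(0.0004707154584114267), np.float64(0.00047071545841142944)]) (array([ 0.44127983, -0.17709548,  0.04286487]), [np.float64(0.00022076983609635933), np.float64(0.00022076983609630057)]) [ 0.4426005  -0.17761961  0.05      ]
cap1 (array([ 0.57121782, -0.1485975 ,  0.05081759]), [np.float64(0.0010300881825825075), np.float64(0.0010300881825824216)]) [ 0.57230088 -0.14898291  0.05      ]
```

View pics/w2a.png

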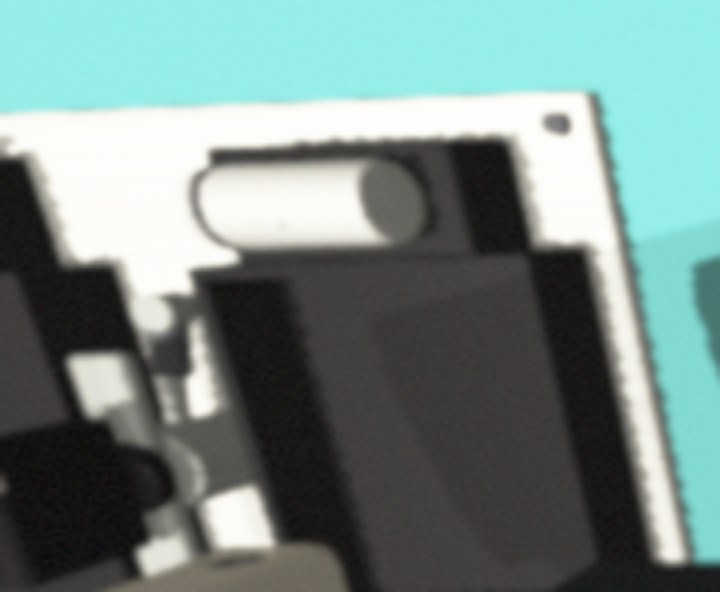

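View pics/w2b.png

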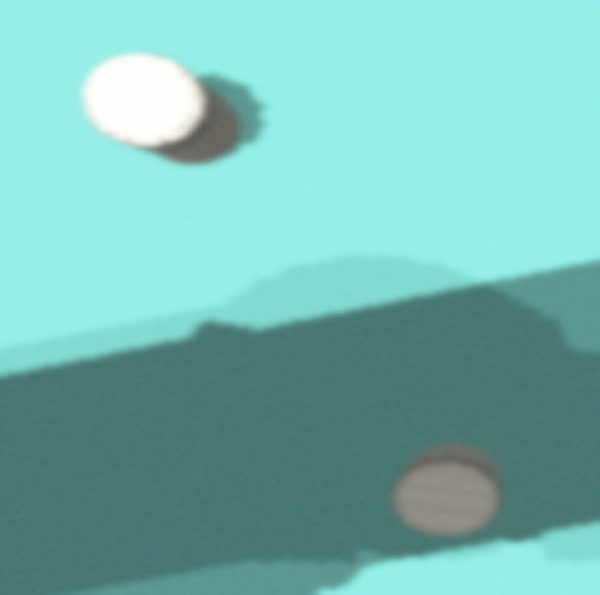

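```bash
python3 - <<'E'
from h import *
a,b,t=load('w1.png'),load('w2.png'),load('top0.png')
C=lambda u,v:(200+u/3.4,5+v/3)
T=lambda u,v:(160+u/4.2,180+v/4.2)
B=lambda u,v:(u/4,80+v/3.7)
for n,x,y,z in (('TR',(757,155),(590,252),(524,241)),('TL',(470,170),(195,270),(364,208))):
    print(n,tri([ray(a,*C(*x)),ray(b,*B(*y))]))
print('plate TR',tri([ray(a,*C(763,33)),ray(b,*B(597,92))]))
print('cap2',onplane(b,309.2,172,.05),'cap1',onplane(b,249,58.6,.05))
go((.4415,-.177,.10),-1.8)
go((.4415,-.177,.022),-1.8)
E
```

```text
TR (array([0.51794414, 0.00922618, 0.01865056]), [np.float64(0.00139178003290372), np.float64(0.0013917800329038327)])
TL (array([0.53962976, 0.11251936, 0.03642291]), [np.float64(0.0011020006353659555), np.float64(0.0011020006353659904)])
plate TR (array([ 0.56546628, -0.0060913 ,  0.00345966]), [np.float64(5.6229755063410525e-05), np.float64(5.622975506344291e-05)])
cap2 [ 0.44086727 -0.17736362  0.05      ] cap1 [ 0.57149247 -0.14979505  0.05      ]
shift [ 0.1209  0.0153 -0.0133] turn [-0.034  0.     0.001] q6 1.29
shift [ 0.1209  0.0153 -0.0133] turn [ 3.108e+00  2.000e-03 -0.000e+00] q6 1.29
shift [ 0.1989  0.0154 -0.0134] turn [-0.034  0.     0.001] q6 1.29
shift [ 0.1989  0.0154 -0.0134] turn [ 3.108e+00  2.000e-03 -0.000e+00] q6 1.29
```

```bash
python3 -m crank '[[0.06,0.015,-0.014,0,0,0,0.5],[0.12,0.015,-0.014,0,0,0,0.5],[0.16,0.015,-0.014,0,0,0,0.5],[0.199,0.015,-0.014,0,0,0,0.5],[0.199,0.015,-0.014,0,0,0,0.5],[0.199,0.015,-0.014,0,0,0,0.2],[0.199,0.015,-0.014,0,0,0,0.2],[0.199,0.015,-0.014,0,0,0,0.2]]' 15; python3 - <<'E'
from h import *
save('scene','s1.png')
E
```

```text
t: 3.38
eef_pos: [0.4429, -0.1757, 0.0241]
ee_rot: [1.843, 1.567, 0.012]
force: [-0.0, 2.6, 8.0]
width: 0.0246
```

```bash
python3 -m crank '[[-0.06,0,0,0,0,0,0.2],[-0.10,0,0,0,0,0,0.2],[-0.10,0,0,0,0,0,0.2]]'; python3 - <<'E'
from h import *
go((.4758,.0516,.125),-.227-np.pi);print(get_state()['force'])
save('wrist','w3.png')
E
```

```text
t: 3.8
eef_pos: [0.4439, -0.1761, 0.1264]
ee_rot: [1.8, 1.563, -0.031]
force: [0.1, 0.6, -0.6]
width: 0.0245
shift [ 0.0016 -0.0279 -0.2282] turn [ 1.537 -0.007 -0.005] q6 1.27
shift [ 0.0016 -0.0279 -0.2282] turn [-1.605  0.005 -0.007] q6 1.27
[ 0.1326411   0.59424714 -0.62776538]
```

View pics/w3.png

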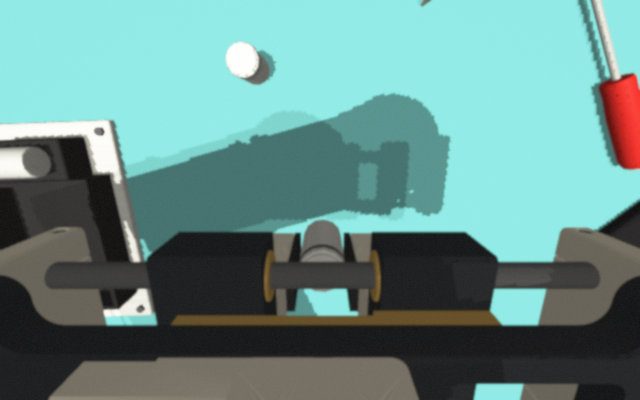

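The cap sits between the pads at (322,245), lifted clear of the bench.

```bash
python3 -m crank '[[0,-0.028,-0.05,0.17,0,0,0.2],[0,-0.028,-0.10,0.34,0,0,0.2],[0,-0.028,-0.15,0.51,0,0,0.2],[0,-0.028,-0.19,0.68,0,0,0.2],[0,-0.028,-0.228,0.85,-0.007,-0.005,0.2],[0,-0.028,-0.228,1.02,-0.007,-0.005,0.2],[0,-0.028,-0.228,1.19,-0.007,-0.005,0.2],[0,-0.028,-0.228,1.36,-0.007,-0.005,0.2],[0,-0.028,-0.228,1.537,-0.007,-0.005,0.2],[0,-0.028,-0.228,1.537,-0.007,-0.005,0.2]]'; python3 - <<'E'
from h import *
go((.4758,.0516,.125),-.227-np.pi);print(get_state()['q'])
save('wrist','w4.png');save('scene','s4.png')
E
```

```text
t: 5.1
eef_pos: [0.4727, 0.0513, 0.1217]
ee_rot: [0.226, 1.561, -3.141]
force: [0.2, 0.2, -0.7]
width: 0.0244
shift [-0.0034 -0.001  -0.003 ] turn [ 0.001  0.009 -0.002] q6 -0.74
shift [-0.0034 -0.001  -0.003 ] turn [-3.141e+00  3.000e-03  1.400e-02] q6 -0.74
[ 0.51933314  0.13568432 -0.55206008 -0.00595224 -0.89116262 -0.74181071]
```

View pics/w4.png

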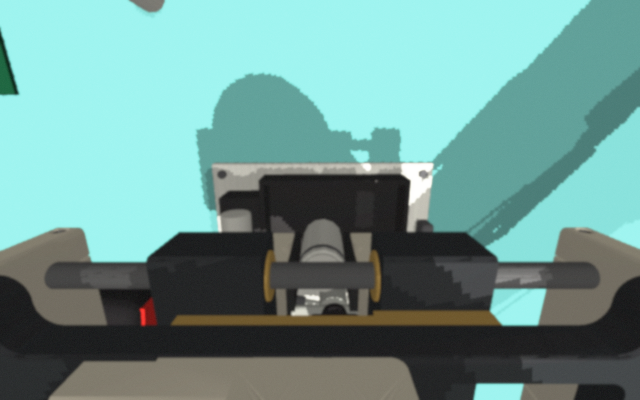

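View pics/s4.png

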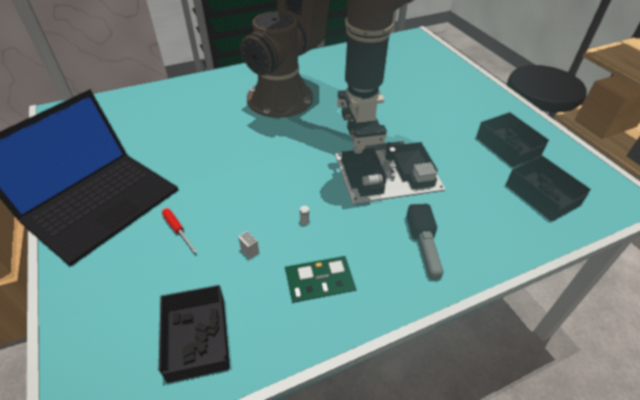

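```bash
python3 -m crank '[[0.04,-0.001,-0.003,0,0.009,0,0.2],[0.07,-0.001,-0.003,0,0.009,0,0.2],[0.079,-0.001,-0.003,0,0.009,0,0.2],[0.079,-0.001,-0.003,0,0.009,0,0.2]]'
```

```text
t: 5.7
eef_pos: [0.4758, 0.0519, 0.0434]
ee_rot: [1.848, 1.569, -1.519]
force: [0.1, 0.7, 1.1]
width: 0.0244
```

```bash
python3 -m crank '[[0.004,0,0,0,0,0,0.2],[0.006,0,0,0,0,0,0.2],[0.0075,0,0,0,0,0,0.2],[0.0075,0,0,0,0,0,0.2]]'
```

```text
t: 6.2
eef_pos: [0.476, 0.052, 0.0362]
ee_rot: [2.616, 1.569, -0.753]
force: [-0.1, -1.1, -0.1]
width: 0.0248
```

```bash
python3 -m crank '[[0.002,0,0,0,0,0,0.2],[0.002,0,0,0,0,0,0.2]]'
```

```text
t: 6.45
eef_pos: [0.4762, 0.0522, 0.0352]
ee_rot: [2.753, 1.569, -0.615]
force: [-4.3, -0.1, 12.5]
width: 0.0248
```

Contact with the floor (12.5 N). I'll back off 1 mm, release gently and rise.

```bash
python3 -m crank '[[-0.001,0,0,0,0,0,0.2],[-0.001,0,0,0,0,0,0.42],[-0.001,0,0,0,0,0,0.42],[-0.001,0,0,0,0,0,0.42],[-0.03,0,0,0,0,0,0.42],[-0.07,0,0,0,0,0,0.42],[-0.10,0,0,0,0,0,0.42]]'; python3 - <<'E'
from h import *
go((.571,-.149,.14),-.227-np.pi)
save('wrist','w5.png')
E
```

```text
t: 7.32
eef_pos: [0.476, 0.0522, 0.1355]
ee_rot: [2.786, 1.569, -0.582]
force: [0.8, 0.5, -0.4]
width: 0.0368
shift [-0.0041  0.1747 -0.1378] turn [ 0.    -0.002 -0.001] q6 -0.75
shift [-0.0041  0.1747 -0.1378] turn [-3.141e+00  1.000e-03 -3.000e-03] q6 -0.75
```

View pics/w5.png

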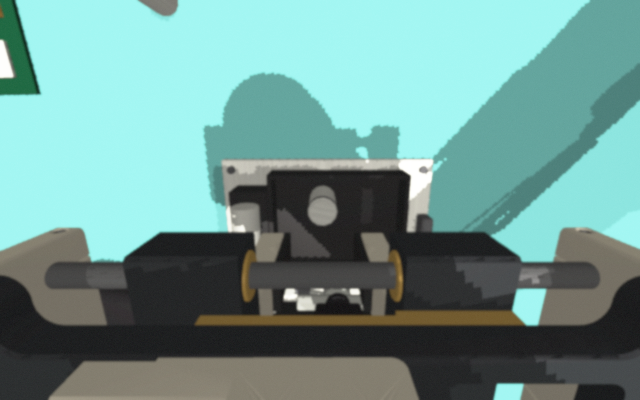

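```bash
python3 -m crank '[[-0.004,0.044,-0.035,0,0,0,0.5],[-0.004,0.09,-0.07,0,0,0,0.5],[-0.004,0.135,-0.105,0,0,0,0.5],[-0.004,0.175,-0.138,0,0,0,0.5],[-0.004,0.175,-0.138,0,0,0,0.5],[0.02,0.175,-0.138,0,0,0,0.5]]'; python3 - <<'E'
from h import *
f=save('wrist','w6.png')
go((.571,-.149,.024),-.227-np.pi)
print(proj(f,(.571,-.149,.05)))
E
```

```text
t: 8.12
eef_pos: [0.5719, -0.15, 0.115]
ee_rot: [2.986, 1.567, -0.384]
force: [0.3, 0.7, -1.1]
width: 0.0438
shift [ 0.0868 -0.0008 -0.002 ] turn [-0.002  0.002 -0.001] q6 -0.3
shift [ 0.0868 -0.0008 -0.002 ] turn [ 3.14e+00 -2.00e-03 -4.00e-03] q6 -0.3
[324.03453379 214.42348338]
```

View pics/w6.png

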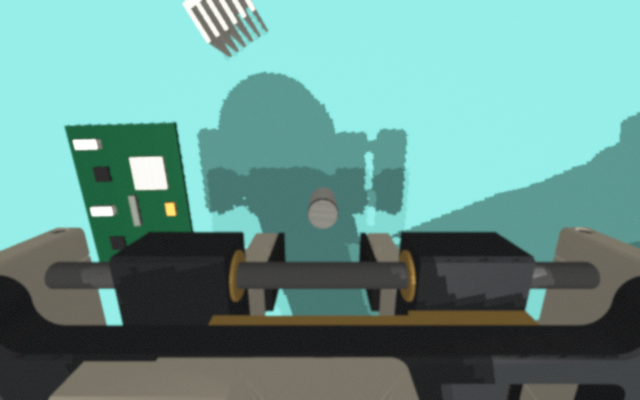

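The cap top is at (323,213), against a prediction of (324,214), so I'll descend and grip.

```bash
python3 -m crank '[[0.045,0,-0.001,0,0,0,0.5],[0.087,0,-0.001,0,0,0,0.5],[0.087,0,-0.001,0,0,0,0.5],[0.087,0,-0.001,0,0,0,0.2],[0.087,0,-0.001,0,0,0,0.2],[0.087,0,-0.001,0,0,0,0.2],[0.03,0,-0.001,0,0,0,0.2],[-0.02,0,-0.001,0,0,0,0.2],[-0.02,0,-0.001,0,0,0,0.2]]'; python3 - <<'E'
from h import *
o=np.array([.4666,.0784]);P=o-.015*np.array([.974,-.225])+.006*np.array([.225,.974]);print(P)
go((*P,.135),-.227-np.pi)
E
```

```text
t: 9.3
eef_pos: [0.5748, -0.1498, 0.1399]
ee_rot: [-3.074, 1.56, -0.159]
force: [0.3, -0.5, -0.7]
width: 0.025
[0.45334  0.087619]
shift [ 0.0032 -0.2041  0.1717] turn [ 0.001 -0.011  0.001] q6 -0.3
shift [ 0.0032 -0.2041  0.1717] turn [-3.141e+00 -1.000e-03 -1.700e-02] q6 -0.3
```

```bash
python3 -m crank '[[0,-0.045,0.038,0,0,0,0.2],[0,-0.09,0.075,0,0,0,0.2],[0,-0.135,0.113,0,0,0,0.2],[0,-0.175,0.147,0,-0.005,0,0.2],[0,-0.204,0.172,0,-0.01,0,0.2],[0,-0.204,0.172,0,-0.01,0,0.2]]'; python3 - <<'E'
from h import *
go((.4533,.0876,.044),-.227-np.pi);save('wrist','w7.png')
E
```

```text
t: 10.05
eef_pos: [0.4491, 0.0896, 0.1341]
ee_rot: [0.043, 1.562, 2.961]
force: [0.2, 0.4, 0.3]
width: 0.0244
shift [ 0.0901  0.0009 -0.0053] turn [ 0.003  0.009 -0.   ] q6 -0.84
shift [ 0.0901  0.0009 -0.0053] turn [-3.138e+00  1.000e-03  1.300e-02] q6 -0.84
```

View pics/w7.png

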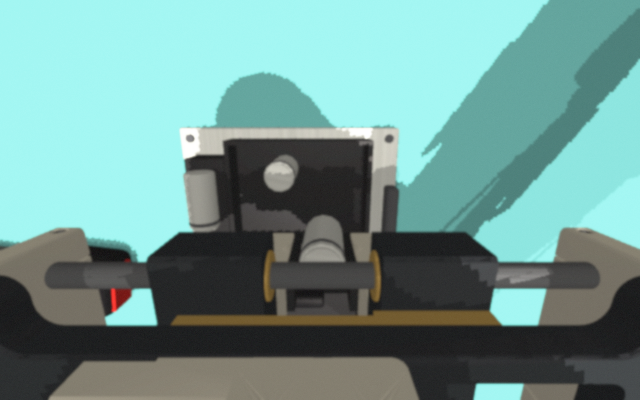

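The first cap stands at (279,176) in the bin, and the second is in the gripper at (322,240). I'll lower it.

```bash
python3 -m crank '[[0.045,0.001,-0.004,0,0.009,0,0.2],[0.08,0.001,-0.005,0,0.009,0,0.2],[0.09,0.001,-0.005,0,0.009,0,0.2],[0.094,0.001,-0.005,0,0.009,0,0.2],[0.094,0.001,-0.005,0,0.009,0,0.2]]'
```

```text
t: 10.72
eef_pos: [0.4546, 0.0856, 0.0409]
ee_rot: [2.479, 1.57, -0.89]
force: [0.5, -0.3, -0.5]
width: 0.0244
```

```bash
python3 -m crank '[[0.002,0,0,0,0,0,0.2],[0.0035,0,0,0,0,0,0.2],[0.0035,0,0,0,0,0,0.2]]'
```

```text
t: 11.1
eef_pos: [0.4547, 0.086, 0.0383]
ee_rot: [3.126, 1.569, -0.242]
force: [-7.2, 0.7, 17.4]
width: 0.0245
```

```bash
python3 -m crank '[[-0.0015,0,0,0,0,0,0.2],[-0.0015,0,0,0,0,0,0.42],[-0.0015,0,0,0,0,0,0.42],[-0.0015,0,0,0,0,0,0.42],[-0.03,0,0,0,0,0,0.42],[-0.07,0,0,0,0,0,0.42],[-0.11,0,0,0,0,0,0.42]]'; python3 - <<'E'
from h import *
f=save('wrist','w8.png')
# sink in w6
w=load('w6.png'); img=cv2.imread('pics/w6.png')
cv2.imwrite('pics/w6a.png',cv2.resize(img[0:70,170:280],None,fx=6,fy=6,interpolation=cv2.INTER_CUBIC))
print(proj(f,(.605,-.304,.05)),get_state()['q'].round(2))
go((.53,-.304,.2),-3.37)
view((.6,-.22,.2),-3.37,[(.605,-.304,.05)])
E
```

```text
t: 11.98
eef_pos: [0.4537, 0.0858, 0.1474]
ee_rot: [1.435, 1.569, -1.933]
force: [0.7, -0.1, -0.2]
width: 0.037
[ -72.88793996 -353.81251301] [ 0.62  0.07 -0.55  0.   -0.95 -0.84]
shift [-0.0473  0.3644 -0.1594] turn [ 0.003 -0.006  0.003] q6 -0.84
shift [-0.0473  0.3644 -0.1594] turn [-3.139 -0.004 -0.009] q6 -0.84
(0.605, -0.304, 0.05) [298. 112.]
```

View pics/w8.png

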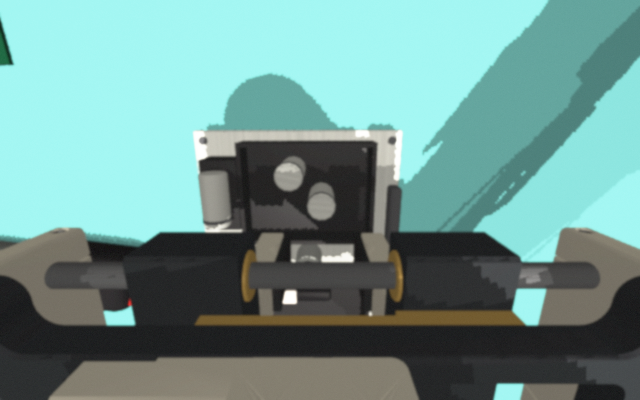

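View pics/w6a.png

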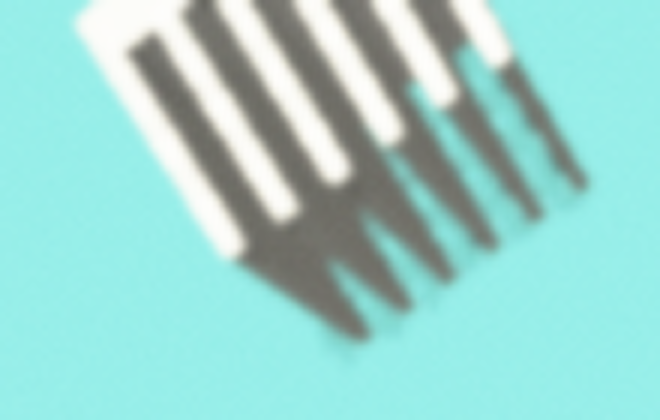

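Both caps stand in the bin, at (290,175) and (320,203). Next I'll move over to look at the sink.

```bash
python3 -m crank '[[-0.01,0.04,-0.034,0,0,0,0.7],[-0.02,0.08,-0.068,0,0,0,0.7],[-0.03,0.12,-0.10,0,0,0,0.7],[-0.04,0.165,-0.138,0,0,0,0.7],[-0.053,0.205,-0.172,0,0,0,0.7],[-0.053,0.246,-0.207,0,0,0,0.7],[-0.053,0.246,-0.207,0,0,0,0.7],[-0.053,0.246,-0.207,0,0,0,0.7]]'; python3 - <<'E'
from h import *
f=save('wrist','w9.png');print(pose()[0])
img=cv2.imread('pics/w9.png')
cv2.imwrite('pics/w9a.png',cv2.resize(img[60:180,220:380],None,fx=5,fy=5,interpolation=cv2.INTER_CUBIC))
E
```

```text
t: 13.02
eef_pos: [0.5998, -0.2004, 0.1988]
ee_rot: [0.748, 1.569, -2.622]
force: [0.0, 0.3, -0.1]
width: 0.0613
[ 0.59980836 -0.19983404  0.19919862]
```

View pics/w9.png

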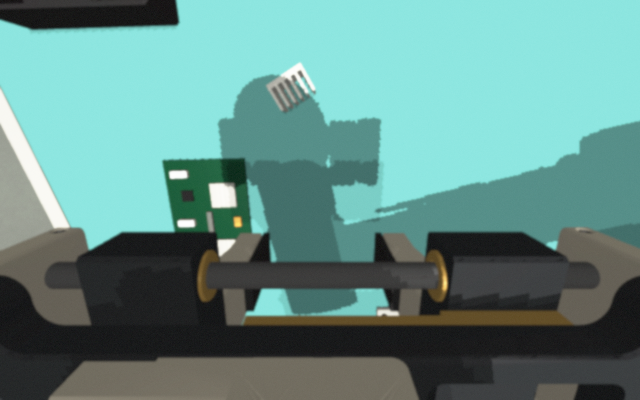

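View pics/w9a.png

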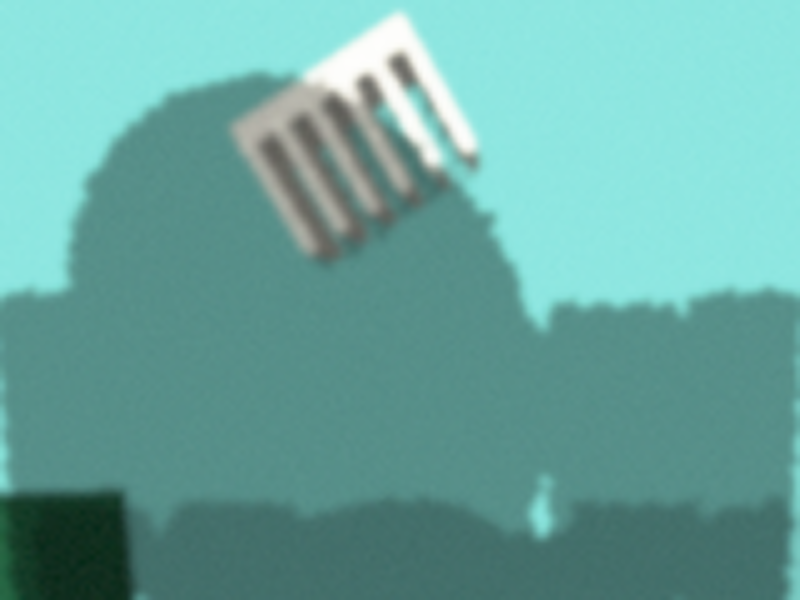

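```bash
python3 - <<'E'
from h import *
f=load('w9.png');t=load('top0.png');g=load('w6.png')
C=lambda u,v:(220+u/5,60+v/5)
px=[(232,127),(403,10),(480,158),(315,258)]
a=np.array([onplane(f,*C(*p),.05)[:2] for p in px]);print(a.round(4),a.mean(0),[np.linalg.norm(a[i]-a[(i+1)%4]).round(4) for i in range(4)])
xx=(a[1]-a[0])+(a[2]-a[3]);yy=(a[1]-a[2])+(a[0]-a[3])
print('x yaw',np.arctan2(xx[1],xx[0]),'y yaw',np.arctan2(yy[1],yy[0]))
tp=lambda u,v:(320+u/5,180+v/5)
tc=[(383,93),(452,67),(476,135),(412,162)]
print('top',np.mean([onplane(t,*tp(*p),.05) for p in tc],0))
D=lambda u,v:(170+u/6,v/6)
print('h: fin corner w6/w9',tri([ray(g,*D(232,258)),ray(f,*C(315,258))]))
c=np.array([C(*p) for p in px]).mean(0); c2=np.array([tp(*p) for p in tc]).mean(0)
print('center w9/top',tri([ray(f,*c),ray(t,*c2)]))
E
```

```text
[[ 0.6293 -0.3161]
 [ 0.5911 -0.3289]
 [ 0.5828 -0.2993]
 [ 0.6199 -0.2884]] [ 0.6057959  -0.30815567] [np.float64(0.0403), np.float64(0.0308), np.float64(0.0386), np.float64(0.0293)]
x yaw -2.835826124739887 y yaw -1.270844499703336
top [ 0.60317443 -0.3044892   0.05      ]
h: fin corner w6/w9 (array([ 0.61924807, -0.28810296,  0.05524541]), [np.float64(6.279370576038076e-06), np.float64(6.279370576003511e-06)])
center w9/top (array([ 0.60814294, -0.31301173,  0.01132633]), [np.float64(0.0003432670056644632), np.float64(0.000343267005664339)])
```

```bash
python3 - <<'E'
from h import *
go((.605,-.307,.12),-4.41)
view((.605,-.307,.12),-4.41,[(.605,-.307,.05)])
E
```

```text
shift [ 0.0793  0.1032 -0.0292] turn [ 1.041e+00  0.000e+00 -1.000e-03] q6 -0.21
shift [ 0.0793  0.1032 -0.0292] turn [-2.1e+00  2.0e-03  0.0e+00] q6 -0.21
(0.605, -0.307, 0.05) [321. 211.]
```

```bash
python3 -m crank '[[0.01,0.04,-0.01,0.17,0,0,0.65],[0.02,0.08,-0.02,0.34,0,0,0.65],[0.04,0.103,-0.029,0.51,0,0,0.65],[0.06,0.103,-0.029,0.68,0,0,0.65],[0.079,0.103,-0.029,0.86,0,0,0.65],[0.079,0.103,-0.029,1.04,0,0,0.65],[0.079,0.103,-0.029,1.04,0,0,0.65]]'; python3 - <<'E'
from h import *
f=save('wrist','w10.png');print(pose()[0])
img=cv2.imread('pics/w10.png')
cv2.imwrite('pics/w10a.png',cv2.resize(img[150:270,240:400],None,fx=5,fy=5,interpolation=cv2.INTER_CUBIC))
E
```

```text
t: 13.95
eef_pos: [0.6055, -0.306, 0.1211]
ee_rot: [2.886, 1.57, -1.52]
force: [0.3, -0.3, 0.8]
width: 0.0566
[ 0.60566619 -0.30620387  0.12139747]
```

View pics/w10a.png

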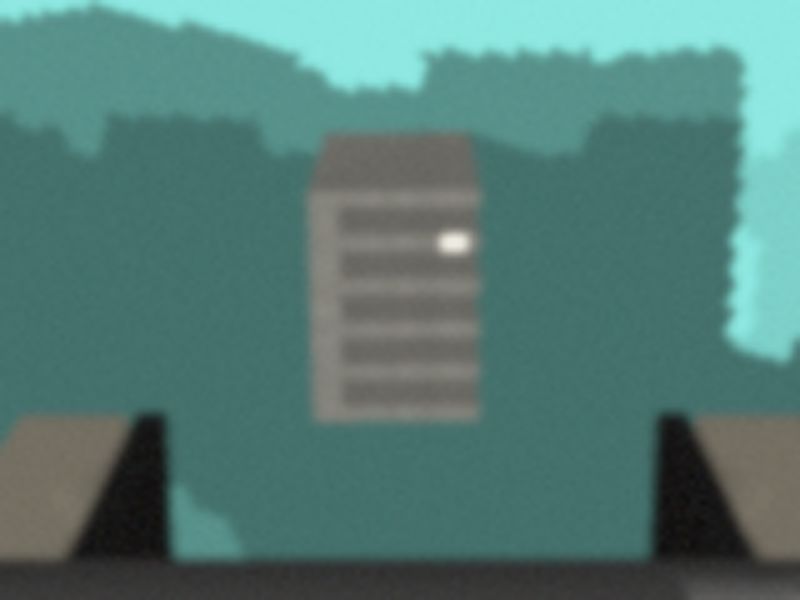

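The sink is squared between the jaws, its top face spanning (302–336, 188–234) with centre (319,211), against a prediction of (321,211). I'll descend and grip.

```bash
python3 -m crank '[[0.05,-0.001,-0.0015,0,0,0,0.65],[0.085,-0.001,-0.0015,0,0,0,0.65],[0.097,-0.001,-0.0015,0,0,0,0.65],[0.097,-0.001,-0.0015,0,0,0,0.65],[0.097,-0.001,-0.0015,0,0,0,0.2],[0.097,-0.001,-0.0015,0,0,0,0.2],[0.097,-0.001,-0.0015,0,0,0,0.2],[0.097,-0.001,-0.0015,0,0,0,0.2]]' 20; python3 - <<'E'
from h import *
s=get_state();print(s['eef_pos'],s['width'],s['force'])
E
python3 -m crank '[[-0.06,0,0,0,0,0,0.2],[-0.12,0,0,0,0,0,0.2],[-0.12,0,0,0,0,0,0.2]]'
python3 - <<'E'
from h import *
o=np.array([.5004,.2246]);P=o-.005*np.array([.974,-.225])+.006*np.array([.225,.974]);print(P)
save('wrist','w11.png')
go((*P,.145),-.227-np.pi)
E
```

```text
t: 15.0
eef_pos: [0.6071, -0.3086, 0.0246]
ee_rot: [-2.88, 1.569, -1.005]
force: [-0.7, 1.7, 3.1]
width: 0.0277
[ 0.60709992 -0.30860905  0.02462811] 0.027719370286367666 [-0.69866657  1.70060588  3.12668888]
t: 15.38
eef_pos: [0.6099, -0.3095, 0.1503]
ee_rot: [-2.302, 1.56, -0.427]
force: [0.4, 1.1, -0.4]
width: 0.028
[0.49688  0.231569]
shift [ 1.000e-04 -5.540e-02  5.489e-01] turn [-1.04  -0.006  0.002] q6 -1.08
shift [ 1.000e-04 -5.540e-02  5.489e-01] turn [2.102e+00 2.000e-03 7.000e-03] q6 -1.08
```

View pics/w11.png

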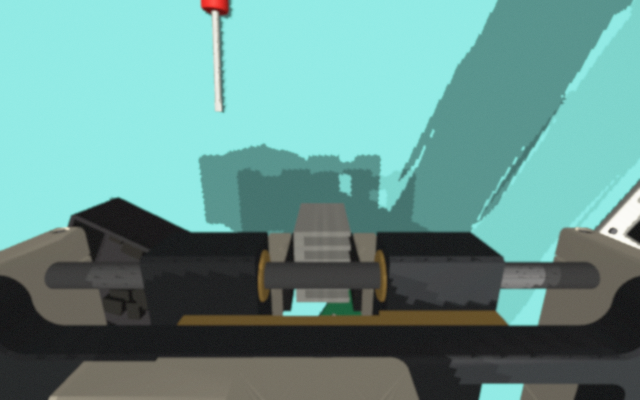

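The sink is gripped and lifted, visible at (322,245). Carrying it over.

```bash
python3 -m crank '[[0,-0.005,0.05,-0.1,0,0,0.2],[0,-0.011,0.105,-0.2,0,0,0.2],[0,-0.016,0.16,-0.32,0,0,0.2],[0,-0.022,0.215,-0.44,0,0,0.2],[0,-0.027,0.27,-0.56,0,0,0.2],[0,-0.033,0.325,-0.68,0,0,0.2],[0,-0.038,0.38,-0.8,0,0,0.2],[0,-0.044,0.435,-0.9,0,0,0.2],[0,-0.05,0.49,-0.98,0,0,0.2],[0,-0.055,0.549,-1.04,-0.006,0,0.2]]'
python3 -m crank '[[0,0,0,0,0,0,0.2],[0,0,0,0,0,0,0.2]]'
python3 - <<'E'
from h import *
save('wrist','w12.png')
go((.4969,.2316,.045),-.227-np.pi)
E
```

```text
t: 16.68
eef_pos: [0.4937, 0.2331, 0.1421]
ee_rot: [-0.053, 1.565, 2.864]
force: [1.8, 0.6, -0.3]
width: 0.0273
t: 16.92
eef_pos: [0.4942, 0.2316, 0.1421]
ee_rot: [0.015, 1.565, 2.93]
force: [0.3, 0.2, 0.5]
width: 0.028
shift [ 0.0973 -0.0011 -0.0028] turn [-0.001  0.006  0.   ] q6 -1.02
shift [ 0.0973 -0.0011 -0.0028] turn [ 3.141  0.    -0.009] q6 -1.02
```

View pics/w12.png

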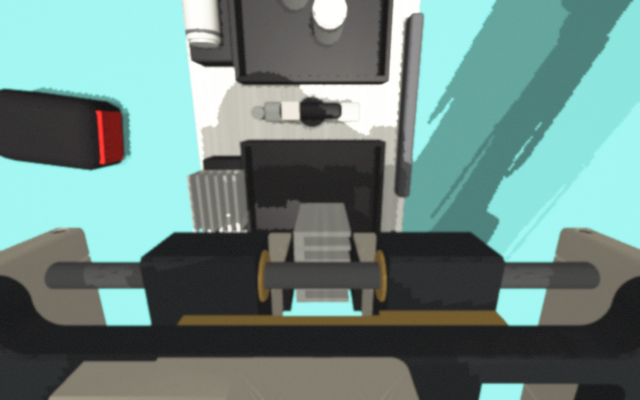

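The sink hangs over its bin, and the handle shows at about (313–345,110). I'll lower it.

```bash
python3 -m crank '[[0.05,-0.001,-0.003,0,0.006,0,0.2],[0.09,-0.001,-0.003,0,0.006,0,0.2],[0.099,-0.001,-0.003,0,0.006,0,0.2],[0.102,-0.001,-0.003,0,0.006,0,0.2],[0.102,-0.001,-0.003,0,0.006,0,0.2]]'
```

```text
t: 17.6
eef_pos: [0.4987, 0.2328, 0.0425]
ee_rot: [-2.242, 1.567, 0.672]
force: [-0.1, 0.1, 0.2]
width: 0.028
```

```bash
python3 -m crank '[[0.002,0,0,0,0,0,0.2],[0.003,0,0,0,0,0,0.2],[0.003,0,0,0,0,0,0.2]]'
```

```text
t: 17.98
eef_pos: [0.4978, 0.2327, 0.0386]
ee_rot: [-2.223, 1.568, 0.692]
force: [0.3, 0.7, -0.5]
width: 0.0278
```

```bash
python3 -m crank '[[0.001,0,0,0,0,0,0.2],[0.002,0,0,0,0,0,0.2],[0.002,0,0,0,0,0,0.2]]'
```

```text
t: 18.35
eef_pos: [0.4978, 0.2327, 0.0366]
ee_rot: [-2.278, 1.568, 0.637]
force: [-1.9, 0.3, 4.2]
width: 0.028
```

Touching the floor with 4 N, so I'll release and rise.

```bash
python3 -m crank '[[0,0,0,0,0,0,0.46],[0,0,0,0,0,0,0.46],[0,0,0,0,0,0,0.46],[-0.03,0,0,0,0,0,0.46],[-0.08,0,0,0,0,0,0.46],[-0.13,0.0,0,0,0,0,0.46]]'; python3 - <<'E'
from h import *
f=save('wrist','w13.png');save('top','t13.png');save('scene','s13.png')
img=cv2.imread('pics/w13.png')
cv2.imwrite('pics/w13a.png',cv2.resize(img[40:240,180:400],None,fx=3.6,fy=3,interpolation=cv2.INTER_CUBIC))
go((.4835,.1515,.15),-.227-np.pi/2)
E
```

```text
t: 19.1
eef_pos: [0.4973, 0.2321, 0.1674]
ee_rot: [-2.325, 1.57, 0.589]
force: [0.2, 0.7, 0.2]
width: 0.0404
shift [ 0.0187  0.0835 -0.0033] turn [-1.571e+00 -9.000e-03  1.000e-03] q6 -1.02
shift [ 0.0187  0.0835 -0.0033] turn [1.571e+00 1.000e-03 9.000e-03] q6 -1.02
```

View pics/w13.png

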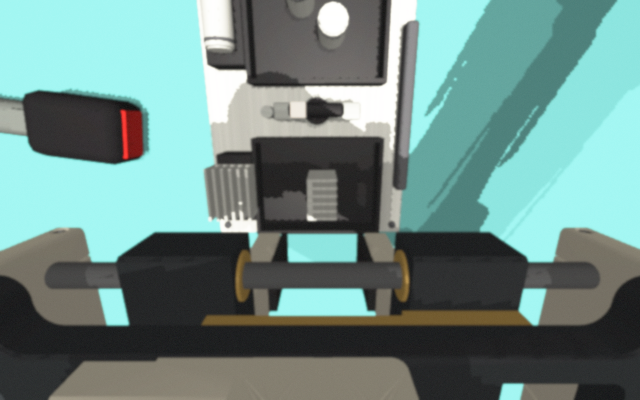

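View pics/w13a.png

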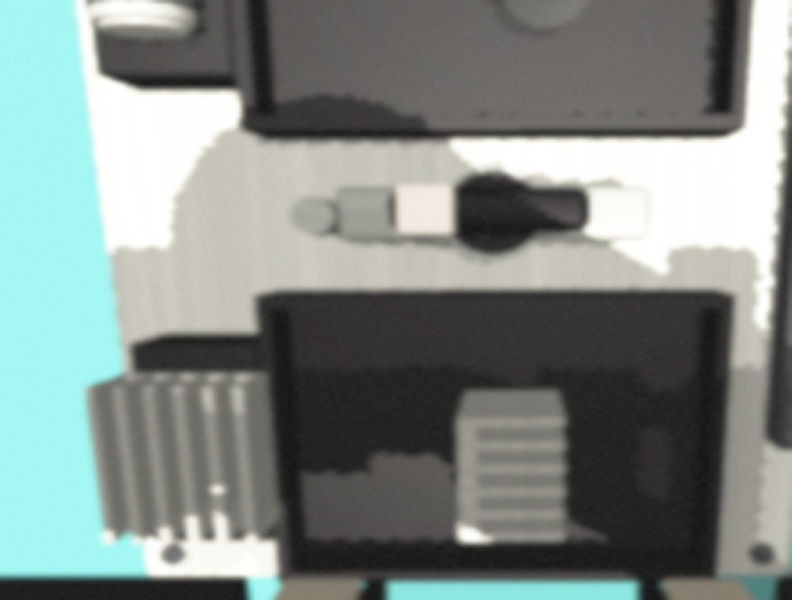

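The sink stands in its bin, with its top at (322,185). The handle's top centre is near (316,110). Next I'll triangulate the handle.

```bash
python3 - <<'E'
from h import *
f=load('w13.png');a=load('w1.png')
c=(180+491/3.6,40+210/3)
print(onplane(f,*c,.09))
h1=(200+402/3.4,5+335/3)
print(tri([ray(f,*c),ray(a,*h1)]))
e=[onplane(f,180+u/3.6,40+210/3,.09) for u in (395,587)];print(np.linalg.norm(e[0]-e[1]), np.arctan2(*(e[0]-e[1])[:2][::-1]))
go((.4835,.1515,.13),-.227-np.pi/2)
E
```

```text
[0.48364724 0.15263104 0.09      ]
(array([0.48427786, 0.15166073, 0.0559457 ]), [np.float64(0.00020842615860166874), np.float64(0.00020842615860154637)])
0.04145607245405809 -0.22886433329278635
shift [ 0.0387  0.0836 -0.0032] turn [-1.571e+00 -9.000e-03  1.000e-03] q6 -1.02
shift [ 0.0387  0.0836 -0.0032] turn [1.571e+00 1.000e-03 9.000e-03] q6 -1.02
```

```bash
python3 -m crank '[[0.0,0.04,-0.003,-0.17,0,0,0.4],[0.01,0.083,-0.003,-0.34,0,0,0.4],[0.017,0.083,-0.003,-0.51,0,0,0.4],[0.017,0.083,-0.003,-0.68,0,0,0.4],[0.017,0.083,-0.003,-0.86,0,0,0.4],[0.017,0.083,-0.003,-1.04,0,0,0.4],[0.017,0.083,-0.003,-1.22,0,0,0.4],[0.017,0.083,-0.003,-1.40,0,0,0.4],[0.017,0.083,-0.003,-1.57,0,0,0.4],[0.017,0.083,-0.003,-1.57,0,0,0.4]]'; python3 - <<'E'
from h import *
f=save('wrist','w14.png');save('scene','s14.png')
img=cv2.imread('pics/w14.png')
go((.4838,.152,.066),-.227-np.pi/2)
print(proj(f,(.4838,.152,.09)))
E
```

```text
t: 20.5
eef_pos: [0.4812, 0.1505, 0.148]
ee_rot: [3.118, 1.57, 1.318]
force: [0.4, -1.0, 0.1]
width: 0.0349
shift [ 0.0824  0.0019 -0.0018] turn [-0.005 -0.001 -0.   ] q6 0.65
shift [ 0.0824  0.0019 -0.0018] turn [ 3.137e+00 -1.000e-03  1.000e-03] q6 0.65
[318.60652112 213.2528241 ]
```

View pics/w14.png

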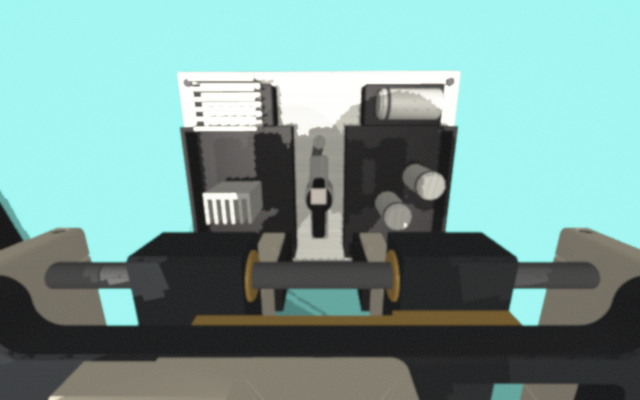

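View pics/s14.png

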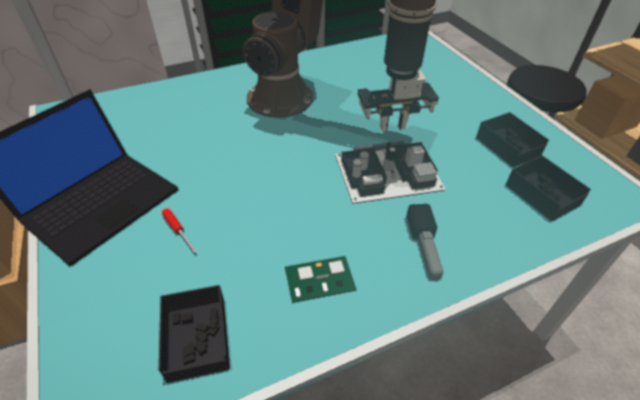

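The handle's top spans (319,188–237) with centre (319,212), as predicted, and all three parts are upright. I'll descend and grip the handle.

```bash
python3 -m crank '[[0.05,0.002,-0.001,0,0,0,0.4],[0.075,0.002,-0.001,0,0,0,0.4],[0.082,0.002,-0.001,0,0,0,0.4],[0.082,0.002,-0.001,0,0,0,0.4],[0.082,0.002,-0.001,0,0,0,0],[0.082,0.002,-0.001,0,0,0,0],[0.082,0.002,-0.001,0,0,0,0],[0.082,0.002,-0.001,0,0,0,0]]' 30
```

```text
t: 21.6
eef_pos: [0.4848, 0.1525, 0.0679]
ee_rot: [2.544, 1.566, 0.745]
force: [-1.4, 4.4, 3.1]
width: 0.0107
```

Gripped at 10.7 mm. Next I'll turn it clockwise (positive about tool x).

```bash
python3 -m crank '[[0,0,0,0.16,0,0,0],[0,0,0,0.32,0,0,0],[0,0,0,0.48,0,0,0],[0,0,0,0.64,0,0,0],[0,0,0,0.8,0,0,0],[0,0,0,0.96,0,0,0],[0,0,0,1.12,0,0,0],[0,0,0,1.28,0,0,0],[0,0,0,1.42,0,0,0],[0,0,0,1.48,0,0,0]]'; python3 - <<'E'
from h import *
p,R,s=pose();print(p,np.arctan2(R[1,2],R[0,2]),s['moment'].round(2),s['force'].round(1),s['width'])
E
```

```text
t: 22.85
eef_pos: [0.484, 0.152, 0.0678]
ee_rot: [-2.164, 1.568, 0.838]
force: [-5.1, 4.7, 7.5]
width: 0.0109
[0.48403042 0.15203548 0.0678177 ] 3.001435464444917 [ 1.46  1.93 -0.16] [-5.1  4.7  7.5] 0.010873350237728908
```

```bash
python3 -m crank '[[0,0,0,0,0,0,0.35],[0,0,0,0,0,0,0.35],[0,0,0,0,0,0,0.35],[-0.03,0,0,0,0,0,0.35],[-0.08,0,0,0,0,0,0.35],[-0.14,0,0,0,0,0,0.35],[-0.15,-0.05,0,0,0,0,0.35],[-0.15,-0.10,0,0,0,0,0.35],[-0.15,-0.10,0,0,0,0,0.35]]'; python3 - <<'E'
from h import *
f=save('wrist','w15.png');save('scene','s15.png');save('top','t15.png')
img=cv2.imread('pics/t15.png');cv2.imwrite('pics/t15a.png',cv2.resize(img[180:320,160:300],None,fx=4.2,fy=4.2,interpolation=cv2.INTER_CUBIC))
E
```

```text
t: 23.98
eef_pos: [0.4979, 0.2528, 0.2169]
ee_rot: [-2.344, 1.569, 0.663]
force: [-0.4, -0.6, -0.8]
width: 0.031
```

View pics/w15.png

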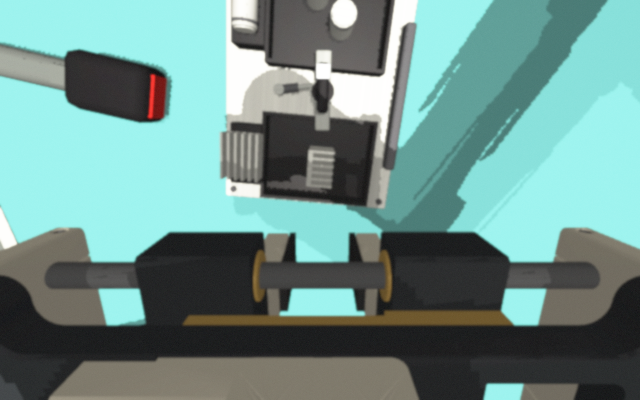

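View pics/s15.png

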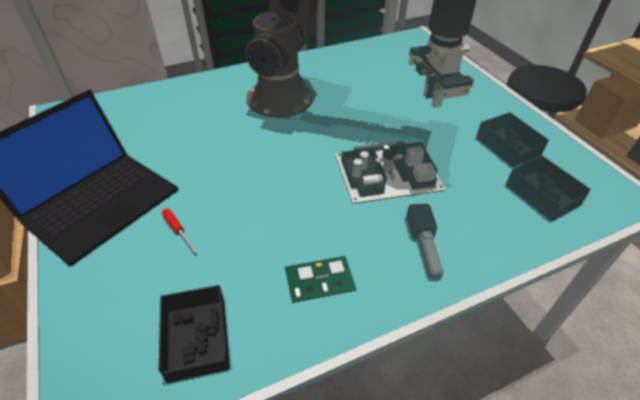

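The bar lies across both rims, from (323,52) to (321,128), and the parts stand upright. A quick angle and position check before handing in.

```bash
python3 - <<'E'
from h import *
f=load('w15.png');a=onplane(f,323,52,.049);b=onplane(f,321.5,128,.049);d=a-b
print(np.linalg.norm(d), 'latch', -(np.arctan2(d[1],d[0])+.227), )
R=np.array([[.974,.225],[-.225,.974]])
print('sink in bin',R@(onplane(f,321,168,.062)[:2]-[.5004,.2246]))
g=load('w14.png')
for u,v in ((431,185),(397,217)): print('cap in bin',R@(onplane(g,u,v,.062)[:2]-[.4666,.0784]))
job_done()
E
```

```text
0.07533509508899279 latch 1.500800183796688
sink in bin [-0.00258479  0.00689862]
cap in bin [ 0.0052572  -0.02626543]
cap in bin [-0.00886258  0.01112271]
the job is handed in; nothing more can be done
```

The job is done and handed in at about 24 s of the 72 s allowed. Both capacitors stand in the right-hand bin (sample capacitor), and the heat sink stands in the left-hand bin (sample heat sink). The clamp handle was then gripped, turned clockwise and released.

**Final checks**
- **Clamp:** the bar lies across both rims, at about 1.50 rad by the wrist camera.
- **Parts:** all three stand upright and well inside the allowed limits, each within about 30 mm of its bin's centre. I measured the capacitors just before turning the clamp and the heat sink after.
- **Bystanders:** the board, scanner and screwdriver look unmoved in the last pictures; I judged this by eye rather than measuring it.
- **Robot:** the arm is raised clear of everything.

**Readings that disagreed**
- **Heights from two views:** several were off by 5 mm or more against the given sizes: one rim corner came out at 19 mm instead of 38, the handle top at 56 mm instead of 90, and the sink top from the wrist and overhead cameras at 11 mm instead of 50. The pairs of views were too close together or the corner was picked badly. I set the three parts down by force instead, touching the bin floor at 4 to 17 N, and the handle closed at 10.7 mm for its 11 mm thickness.
- **Capacitor positions:** these came out 5–10 mm from where I aimed, which I put down to picking the wrong points on the shaded tops.

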